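# Index-lock the sample carousel

### The job

Lock the sample carousel at its index position: take the steel index pin from its parking block, stand it in the funnel-mouthed guide so that it rides on the index ring, and let go of it. Then push the carousel round gently by its drive post until the pin drops home through the notch in the ring and the carousel is locked; do not force the carousel or the pin, and leave the bottle, beaker and tray where they are.

Things in the scene. Friction and masses are not known exactly. Their poses are not given: they have to be found in the camera images.
- base: White round fixed base, 252 mm across and 14 mm thick, lying on the bench. Origin: centre of its underside, on the turning axis; z up; x points from the axis to the column (outside the ring, top at 74 mm) that carries the pin guide.
- guide (a point): Mouth centre of the fixed aluminium pin guide, 78 mm above the bench, 106 mm from the turning axis along base +x. Its funnel is 30 mm wide inside at the top, narrowing in 10 mm to a straight vertical 14 mm bore; the guide ends 40 mm above the bench, 6 mm above the ring.
- track (a point): Fixed point straight under the guide at the height of the index ring's top (34 mm). The aluminium ring (radius 92 to 120 mm) is clamped round the carousel and turns with it. Its one notch, 18 mm wide and open down to the base, lies across the axis from the drive post (180 degrees round from it), give or take 12 degrees (clamped by hand, different each time): find it by feel.
- carousel: Grey disc, 182 mm across, top 34 mm above the bench, turning freely either way on the base; a drag of 0.15 N m holds it where it is left (2 to 3 N at the post turns it). Origin: on the axis, 16 mm above the bench; z up; x points to the drive post. At the start its notch is 0.4 to 1.7 rad clockwise, from above, of the guide: anticlockwise is the short way.
- hub (a point): Centre of the top of the carousel's hub, on the turning axis, 64 mm above the bench; hub 36 mm across. Round it stand seven fixed capped vials (circle of radius 56 mm, 19 mm across, tops 72 mm above the bench, none next to the post).
- post (a point): Centre of the top of the carousel's upright steel drive post: 14 mm thick, top 119 mm above the bench, 76 mm from the axis. Push it sideways with closed fingers above the vials, 20 to 30 mm/s near the notch. When the pin drops, the carousel is blocked and the push force rises at once; over 20 N is forcing it.
- block: White fixed parking block, 60 x 60 x 50 mm high, with a 17 mm wide, 40 mm deep round hole in its top in which the pin stands. Origin: centre of its underside.
- pin: Loose steel index pin, about 120 g, upright: shaft 12 mm thick, 75 mm long, bevelled below; round head 22 mm thick, from 75 to 95 mm above the lower end. Origin: centre of the lower end; z towards the head. Lower end above the bench: 10 mm in the block, 34 mm riding on the ring, 14 mm home in the notch (it falls by its own weight).
- bottle: White bottle, 60 mm across, 150 mm high, a bystander. Origin: centre of its underside.
- beaker: Clear plastic beaker, 70 mm across, 85 mm high, a bystander. Origin: centre of its underside.
- tray: White open tray, 130 x 90 x 35 mm, a bystander. Origin: centre of its underside.
Not all that is in view belongs to the job. Of the things shaped like the pin, the steel one is meant.

How it is judged:
On the way, in this order (a step that is already met when the one before it is completed fails the run):
1. the pin stands released in the guide, riding on the ring (z of pin in the frame of base between 0.03 and 0.04 m and horizontal distance between pin and guide below 0.008 m and contact force between the fingers and pin below 0.1 N), for 0.2 s.
2. the carousel has been turned until the pin dropped home in the notch (z of pin in the frame of base below 0.02 m and horizontal distance between pin and guide below 0.008 m), for 0.2 s.
At the end, for the whole second after the job is handed in: The pin stands in the guide (within 8 mm of its axis, within 0.2 rad of upright), fully dropped through the notch with its lower end less than 18 mm above the bench, so that the carousel is locked; carousel and pin are at rest and released (z of pin in the frame of base below 0.018 m and horizontal distance between pin and guide below 0.008 m and angle between pin's own z axis and vertical below 0.2 rad and angular speed of carousel below 0.05 rad/s and linear speed of pin below 0.02 m/s); the robot touches nothing.
It fails at once if the carousel is forced: the robot pushes on it with more than 20 N (contact force between any of the fingers, the arm and carousel above 20 N).
It fails at once if the pin is forced against the carousel ring with more than 20 N (contact force between pin and carousel above 20 N).
It fails at once if a bystander is disturbed (moved more than 25 mm) (distance of any of bottle, beaker, tray from where it was at the start of the episode above 0.025 m).
It also fails if it takes over 64 s, if anything falls off the work surface, if the arm or the gripper's body presses on something with over 40 N, if the wrist force passes 120 N, or if a joint passes its speed limit or range.

### The arm

A 6-joint arm with a two-finger parallel gripper is mounted at the origin on the work surface. World frame = base frame: x ahead of the robot, y to its left, z up, the work surface at z = 0. Lengths are in m, angles in rad, forces in N, time in s.
With the tool pointing down it reaches from about 0.25 to 0.725 m from the base axis. Payload 4 kg.
Tool frame: the origin (TCP) lies at the very end of the fingers, on their centre line; the grasp point (between the pads) lies 19 mm behind it; z points along the fingers, y is the line along which they close (so a half turn about z gives the same grasp; the last joint's range is limited). The gripper opens to 85 mm and grips with 20 to 120 N. Pads are 22 mm wide; open, the fingers measure 114 mm over their backs; the gripper's body (76 mm by 85 mm) begins 54 mm behind the grasp point. The pads swing forward as they close: fully open they stand 13 mm farther back than shut.
Start: joints at [1.333, 0.241, 0.005, 1.335, 0, 1.571], TCP at [0.118, 0.486, 0.231] pointing down, gripper open.
Joint ranges: [-2.72, 2.72], [-1.05, 1.87], [-1.09, 1.28], [-1.99, 2.15], [-1.42, 1.44], [-3.14, 3.14]. Speed limits (rad/s): [2.79, 2.79, 3.14, 3.14, 3.14, 3.14].

### API

Orientations are given as a unit quaternion [x, y, z, w].
In Python, from workcell import bot, vision, workorder, boxes_of gives the robot as it stands.
- The arm moves only by the tool send_rows, never from a script. Its argument "motion" is text: rows parted by semicolons, each of 5 numbers parted by spaces: the closure, from -1 (fully open) to 1 (shut), so that 0 is half open, then the shift along the tool's x, y, z in cm, then the turn about the tool's z in rad. In form: claw x y z twist; .... A call has 1 to 5 rows; each row is the pose to reach, as a shift and turn from the pose commanded when the call began, along the tool's axes at that moment; what a row does not reach only later rows make up. A row lasts 1/10 s, in which the tool goes at most 50 mm and 8.59 degrees, less where a joint would pass 70% of its speed; a pose out of reach is approached as far as the arm can. A call with a gripper value outside its range is refused whole. The fingers move at their own pace and stop on an object; the grip force is fixed at half the most. Time passes only in rows, so rows that repeat a pose let the fingers close. It gives the time, the measured TCP pose, the force, the opening and the grip force at its end, in the units of the state.
- bot.get_obs(): the state, without advancing time (a new reading comes with each control period).
- vision.camera(name): name is "scene" or "top" or "wrist"; returns the picture (400x640x3 uint8, red, green, blue); there is no depth.
- vision.camera_model(name): a dict with "fov_y" (degrees; the focal length in pixels is half the picture's height over the tangent of half this angle, whatever the lens; pixels are square), "cx", "cy" (the principal point, pixels), "k1" (the pictures are not rectified: a ray, as slopes to the right and down, at radius r is drawn at 1 + k1 r^2 times it, then the intrinsics apply), "world_from_camera" (4x4, takes a point from camera to world coordinates); the wrist camera has in their place "hand_eye" (4x4, takes a point from camera to tool coordinates, whose origin is the TCP and whose axes are the flange's). Camera axes: x right, y down, z forward; pixel columns grow to the right and rows downward; lengths in m; the calibration is good to about 2 mm. A picture is of the moment at which its call begins: read the wrist's pose just before it. camera_model takes no time and is no camera call.
- workorder.job_done(): hands the job in; it is judged then, once.
Trained networks look in the newest picture that a camera, given by its name, has taken for a name from the list of things; names that differ only in an ending like _2 or _b are one class to them, and where a whole thing is asked for, a point or a joint stands for the part that bears it (a point fixed in the world has none). Each returns a list of dicts, best first, with "conf" (0 to 1); they miss things now and then, are a little off and sometimes report something else, mostly with a low value. They report only what shows in the picture. A call takes as long as a camera call. They do not tell look-alikes from the thing itself.
- boxes_of(camera, target): "rect" ([centre column, centre row, width, height] in pixels, round what is visible of it).
The state is a dict: "clock": time; "joint_pos": joint angles; "joint_vel": joint speeds; "tau": joint torques, N m; "eef_pos": TCP position; "tool_rot": TCP orientation; "ft_force": force on the tool from outside, world axes, zero at the start; "ft_torque": the same for the moment, N m; "grip_width": finger opening in m; "grasp_force": force on a finger pad.
Only numpy, scipy, OpenCV 4.12 (cv2) and the standard library are available. Lean on these libraries where they do the work, as an engineer would, in place of code of your own. Each camera call takes 0.05 s, during which the arm holds its last target. There are 200 camera calls.

## Working session

There is one attempt and no reset: what is moved stays moved. The work goes in short steps, Python scripts to look and compute and a tool call to move; the robot and the scene stay as the last step left them, time stands still between calls to the robot, and variables do not carry over. Pictures are saved under pics/ and viewed, at most 10 in all, crops included, and the job is handed in when it is done.

Besides the shell and the picture viewer there is one more tool, called after "Call:" as a command line: name --argument value ..., lists and objects as JSON in quotes. send_rows: Moves the arm, as the interface text tells. Its arguments: {"type":"object","properties":{"motion":{"type":"string"}},"required":["motion"]}

```bash
mkdir -p pics; ls
cat > h.py <<'E'
import numpy as np, cv2
from workcell import bot, vision, workorder, boxes_of
from scipy.spatial.transform import Rotation as R
def model(n, obs=None):
    m=vision.camera_model(n); f=200/np.tan(np.radians(m["fov_y"])/2)
    if n=="wrist":
        o=obs or bot.get_obs(); T=np.eye(4); T[:3,:3]=R.from_quat(o["tool_rot"]).as_matrix(); T[:3,3]=o["eef_pos"]
        W=T@np.array(m["hand_eye"])
    else: W=np.array(m["world_from_camera"])
    K=np.array([[f,0,m["cx"]],[0,f,m["cy"]],[0,0,1.]])
    return K,np.array([m["k1"],0,0,0,0.]),W
def ray(M,uv):
    K,d,W=M
    p=cv2.undistortPoints(np.array([[uv]],float),K,d)[0,0]
    return W[:3,3],W[:3,:3]@np.array([p[0],p[1],1])
def at_z(M,uv,z):
    o,r=ray(M,uv); return o+r*(z-o[2])/r[2]
def proj(M,P):
    K,d,W=M; V=np.linalg.inv(W)
    return cv2.projectPoints(np.atleast_2d(np.array(P,float)),cv2.Rodrigues(V[:3,:3])[0],V[:3,3],K,d)[0][:,0]
def snap(n,name):
    o=bot.get_obs(); im=vision.camera(n); cv2.imwrite(f"pics/{name}.png",im[:,:,::-1]); return im,model(n,o)
E
python3 - <<'E'
from h import *
np.set_printoptions(precision=3,suppress=True)
o=bot.get_obs();print(o)
for n in("top","scene"):
    im,M=snap(n,n+"0");print(n,M[2].round(3).tolist(),M[0][0],M[1][0])
    for t in("pin","block","base","carousel","post","hub","guide","bottle","beaker","tray"):
        try: b=boxes_of(n,t)
        except Exception as e: print(t,e);continue
        print(t,[(np.round(x["rect"],1).tolist(),round(x["conf"],2)) for x in b[:4]])
E
```

```text
pics
{'clock': 0.0, 'joint_pos': array([1.333, 0.241, 0.004, 1.335, 0.   , 1.571]), 'joint_vel': array([ 0.001,  0.001, -0.001, -0.   ,  0.001, -0.   ]), 'tau': array([  0.   , -37.231,  25.241,   0.017,  -0.   ,   0.   ]), 'eef_pos': array([0.118, 0.485, 0.23 ]), 'tool_rot': array([ 0.119,  0.993, -0.001, -0.   ]), 'ft_force': array([ 0.745,  0.118, -0.706]), 'ft_torque': array([-0.016,  0.012, -0.07 ]), 'grasp_force': 0.0, 'grip_width': 0.08539639285554503}
top [[0.003, -0.998, 0.07, 0.48], [-1.0, -0.003, -0.004, 0.012], [0.005, -0.07, -0.998, 1.142], [0.0, 0.0, 0.0, 1.0]] [396.929   0.    325.669] -0.0171329881161319
pin [([436.2, 221.6, 12.1, 11.0], 0.46), ([464.3, 228.5, 16.6, 6.4], 0.45)]
block [([429.6, 224.4, 32.3, 26.6], 0.72)]
base [([313.5, 193.4, 84.3, 102.1], 0.75), ([217.2, 205.9, 30.7, 25.2], 0.7)]
carousel [([311.2, 199.2, 89.5, 88.7], 0.76), ([430.6, 223.9, 29.4, 26.1], 0.67)]
post [([311.1, 196.5, 85.6, 87.6], 0.97)]
hub [([313.2, 199.7, 83.0, 84.2], 0.56)]
guide [([310.8, 194.5, 89.7, 100.2], 0.57), ([311.8, 198.4, 84.5, 83.2], 0.48)]
bottle [([210.6, 247.9, 29.6, 
[... 321 characters left out ...]
0.02803841107940302
pin [([174.2, 292.4, 18.2, 38.7], 0.57), ([197.4, 237.9, 11.0, 19.6], 0.57), ([205.1, 260.4, 17.8, 24.7], 0.46)]
block [([211.5, 281.0, 43.6, 43.0], 0.85), ([350.5, 144.3, 18.0, 51.3], 0.6), ([377.4, 165.3, 23.7, 36.3], 0.26)]
base [([341.8, 210.9, 110.7, 85.3], 0.56)]
carousel [([332.5, 208.1, 96.0, 79.8], 0.77)]
post [([333.9, 208.8, 89.5, 78.3], 0.81)]
hub [([335.8, 210.3, 95.6, 79.8], 0.78), ([439.8, 187.1, 52.9, 35.7], 0.36)]
guide [([340.2, 211.4, 113.2, 85.5], 0.61)]
bottle [([350.5, 143.1, 20.3, 48.2], 0.63)]
beaker [([377.1, 164.6, 24.5, 34.9], 0.88), ([338.2, 212.8, 115.1, 84.4], 0.63)]
tray [([440.9, 186.2, 50.0, 33.3], 0.6), ([338.7, 213.4, 115.6, 84.9], 0.3)]
```

Run:
```python
import cv2
a=cv2.imread("pics/top0.png")[130:280,180:500]; cv2.imwrite("pics/topc.png",cv2.resize(a,None,fx=2.5,fy=2.5,interpolation=2))
a=cv2.imread("pics/scene0.png")[120:340,140:480]; cv2.imwrite("pics/scenec.png",cv2.resize(a,None,fx=2.3,fy=2.3,interpolation=2))
```

```text
(no output)
```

View pics/topc.png

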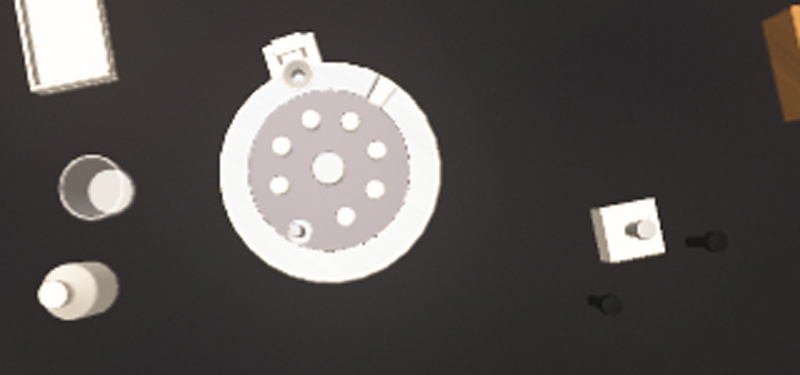

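View pics/scenec.png

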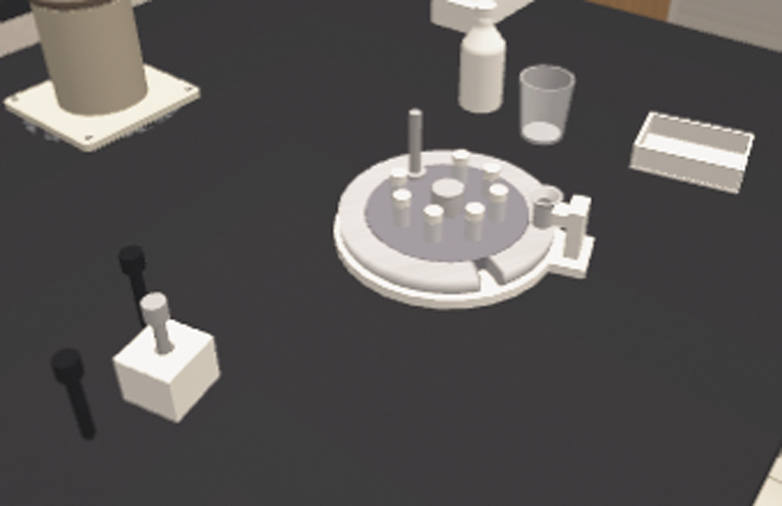

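The top crop shows the guide mouth at full-picture pixel (299,159), hub (311,197), post top (300,222) and the notch clockwise of the guide at (332,166). Pin-like things in the top picture: grey one in the white block (438,222), black ones at (464,226) and (422,252). The grey one fits: it is steel and stands in the parking block.

Run:
```python
from h import *
from scipy.optimize import least_squares
np.set_printoptions(precision=4,suppress=True)
Mt,Ms=model("top"),model("scene")
im=cv2.imread("pics/top0.png")
def P(n,uv,z): print(n,at_z(Mt,uv,z))
def c(x,y): return (180+x/2.5,130+y/2.5)
P("hub",c(328,167),.064);P("guide",c(297,72),.078);P("post",c(299,231),.119);P("notch",c(380,91),.034)
P("pinhead",c(645,230),.105);P("block",c(634,228),.05)
def s(x,y): return (140+x/2.3,120+y/2.3)
for n,uv,z in(("hub",(448,186),.064),("guide",(547,192),.078),("post",(416,113),.119),("pinhead",(154,302),.105)):
    print("s",n,at_z(Ms,s(*uv),z))
a=im[200:265,400:490];cv2.imwrite("pics/pinc.png",cv2.resize(a,None,fx=8,fy=8,interpolation=2))
```

```text
hub [0.5584 0.0471 0.064 ]
guide [0.6604 0.0808 0.078 ]
post [0.4883 0.0748 0.119 ]
notch [ 0.6466 -0.01    0.034 ]
pinhead [ 0.4905 -0.286   0.105 ]
block [ 0.4932 -0.2897  0.05  ]
s hub [0.5598 0.0502 0.064 ]
s guide [0.6597 0.0882 0.078 ]
s post [0.4937 0.0792 0.119 ]
s pinhead [ 0.4958 -0.287   0.105 ]
```

View pics/pinc.png

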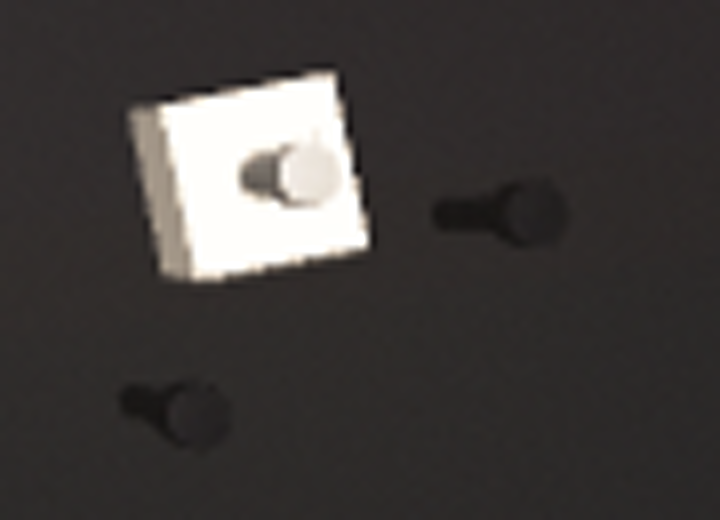

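The grey pin standing in the block is confirmed as the steel one. Moving to hover above it.

Call:
send_rows --motion "-1 -3 -3.5 -1 0; -1 -7 -8 -2 0; -1 -10 -12 -2 0; -1 -13.6 -16.6 -2 0; -1 -13.6 -16.6 -2 0"

```text
clock: 1.6
eef_pos: [0.2113, 0.2892, 0.2516]
tool_rot: [0.12, 0.993, -0.0, 0.0]
ft_force: [-0.1, 0.3, 0.3]
grip_width: 0.0853
grasp_force: 0.0
```

Call:
send_rows --motion "-1 -3 -3.5 0 0; -1 -6 -7.5 0 0; -1 -9 -11.5 0 0; -1 -12 -15 0 0; -1 -13.6 -16.6 0 0"

```text
clock: 2.1
eef_pos: [0.3046, 0.0965, 0.2517]
tool_rot: [0.121, 0.993, -0.0, 0.001]
ft_force: [0.0, 0.3, -0.1]
grip_width: 0.0853
grasp_force: 0.0
```

Call:
send_rows --motion "-1 -3 -3.5 0 0; -1 -6 -7.5 0 0; -1 -9 -11.5 0 0; -1 -12 -15 0 0; -1 -13.6 -16.6 0 0"

```text
clock: 2.6
eef_pos: [0.3981, -0.0975, 0.2514]
tool_rot: [0.121, 0.993, -0.0, 0.001]
ft_force: [-0.8, -0.1, 0.4]
grip_width: 0.0853
grasp_force: 0.0
```

Call:
send_rows --motion "-1 -3 -3.5 0 0; -1 -6 -7.5 0 0; -1 -9 -11.5 0 0; -1 -12 -15 0 0; -1 -13.6 -16.6 0 0"

```text
clock: 3.1
eef_pos: [0.4909, -0.2912, 0.2505]
tool_rot: [0.12, 0.993, -0.0, 0.0]
ft_force: [0.9, 1.4, -0.1]
grip_width: 0.0851
grasp_force: 0.0
```

```bash
cat >> h.py <<'E'
def shift(p,o=None):
    o=o or bot.get_obs(); return (R.from_quat(o["tool_rot"]).inv().apply(np.array(p)-o["eef_pos"])*100).round(2)
E
python3 - <<'E'
from h import *
np.set_printoptions(precision=4,suppress=True)
im,M=snap("wrist","w1");print(bot.get_obs()["joint_pos"],M[2][:3,3])
print(proj(M,[[.493,-.287,.105],[.493,-.287,.05]]))
for t in("pin","block"):
    for b in boxes_of("wrist",t): print(t,b["rect"],b["conf"],at_z(M,b["rect"][:2],.1))
E
```

```text
[-0.5359  0.3797  0.2466  1.4358 -0.0014 -0.2942] [ 0.4253 -0.2746  0.3919]
[[325.5424 187.241 ]
 [324.9048 176.1635]]
pin [327.7, 181.1, 20.8, 29.0] 0.91 [ 0.4886 -0.2837  0.1   ]
pin [341.0, 96.0, 23.6, 28.5] 0.75 [ 0.4132 -0.253   0.1   ]
pin [255.0, 184.6, 31.7, 27.5] 0.65 [ 0.4748 -0.3549  0.1   ]
block [323.6, 175.1, 66.9, 68.9] 0.89 [ 0.4817 -0.2862  0.1   ]
```

View pics/w1.png

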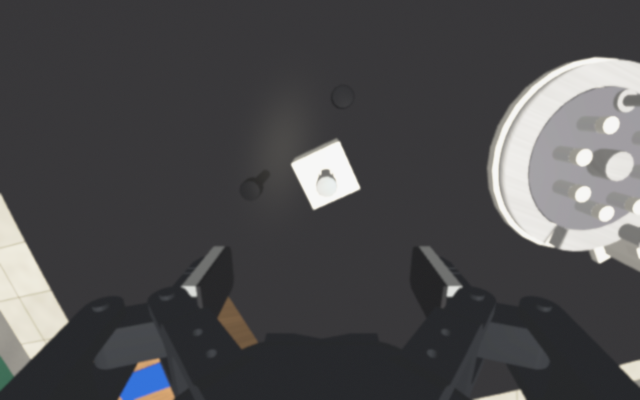

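Head of the steel pin sits at (327,187), within 2 px of the prediction; black look-alikes at (250,188) and (342,96) stay clear of half-closed fingers.

Call:
send_rows --motion "-0.2 -0.1 0.5 3 0; -0.2 -0.1 0.5 6 0; -0.2 -0.1 0.5 9 0; -0.2 -0.1 0.5 9 0; -0.2 -0.1 0.5 9 0"

```text
clock: 3.75
eef_pos: [0.4918, -0.2819, 0.1619]
tool_rot: [0.118, 0.993, 0.0, -0.0]
ft_force: [0.7, 0.2, -0.3]
grip_width: 0.0514
grasp_force: 0.0
```

Run:
```python
from h import *
np.set_printoptions(precision=4,suppress=True)
im,M=snap("wrist","w2");o=bot.get_obs();print(o["eef_pos"],o["grip_width"])
print(proj(M,[[.493,-.286,.105]]))
for b in boxes_of("wrist","pin"): print(b["rect"],b["conf"])
g=cv2.cvtColor(im,cv2.COLOR_RGB2GRAY)
```

```text
[ 0.4928 -0.2826  0.1631] 0.05154275596050165
[[315.326 218.405]]
[221.4, 211.4, 49.9, 44.1] 0.79
[315.6, 210.3, 35.5, 46.3] 0.72
[336.9, 93.2, 34.9, 37.2] 0.66
```

View pics/w2.png

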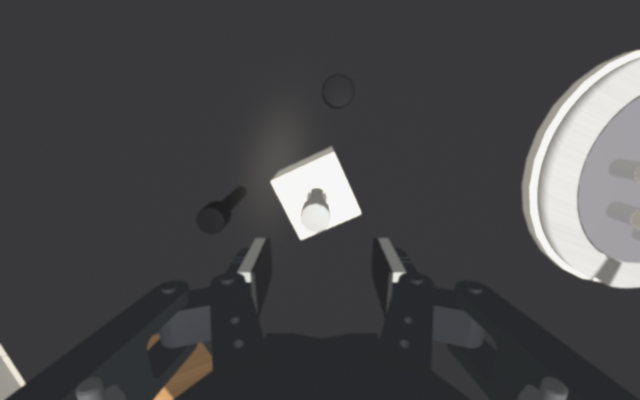

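Call:
send_rows --motion "-0.2 0 -0.35 2 0; -0.2 0 -0.35 5 0; -0.2 0 -0.35 7.5 0; -0.2 0 -0.35 8.6 0; -0.2 0 -0.35 8.6 0"

```text
clock: 4.35
eef_pos: [0.4911, -0.2861, 0.0751]
tool_rot: [0.119, 0.993, 0.0, -0.001]
ft_force: [-0.1, -0.1, 0.2]
grip_width: 0.0514
grasp_force: 0.0
```

Call:
send_rows --motion "0.4 0 0 0 0; 1 0 0 0 0; 1 0 0 0 0; 1 0 0 0 0; 1 0 0 0 0"

```text
clock: 4.85
eef_pos: [0.4928, -0.2871, 0.0774]
tool_rot: [0.119, 0.993, -0.001, 0.002]
ft_force: [-0.4, 0.4, 6.3]
grip_width: 0.0204
grasp_force: 58.5
```

Call:
send_rows --motion "1 0 0 -1 0; 1 0 0 -3 0; 1 0 0 -6 0; 1 0 0 -9 0; 1 0 0 -11 0"

```text
clock: 5.35
eef_pos: [0.4918, -0.2866, 0.188]
tool_rot: [0.119, 0.993, -0.0, 0.001]
ft_force: [0.9, 0.3, -1.2]
grip_width: 0.0202
grasp_force: 58.6
```

Run:
```python
from h import *
np.set_printoptions(precision=4,suppress=True)
im,M=snap("wrist","w3");o=bot.get_obs();print(o["eef_pos"],o["grip_width"],o["grasp_force"],o["ft_force"])
print(boxes_of("wrist","pin")[:2])
print(shift([.6604,.0815,.19]))
a=im[150:400,200:440];b=cv2.imread("pics/scene0.png")
vision.camera("scene");s=vision.camera("scene")[150:330,100:300]
cv2.imwrite("pics/w3c.png",np.hstack([cv2.resize(a,(384,400)),cv2.resize(s,(400,400))])[:,:,::-1])
```

```text
[ 0.4933 -0.2875  0.1913] 0.01993601978561137 58.63676369190216 [ 0.5969 -0.1581  1.5487]
[{'rect': [341.4, 91.8, 27.9, 36.7], 'conf': 0.92}, {'rect': [235.3, 199.9, 41.3, 37.1], 'conf': 0.67}]
[-7.56 39.79 -0.11]
```

View pics/w3c.png

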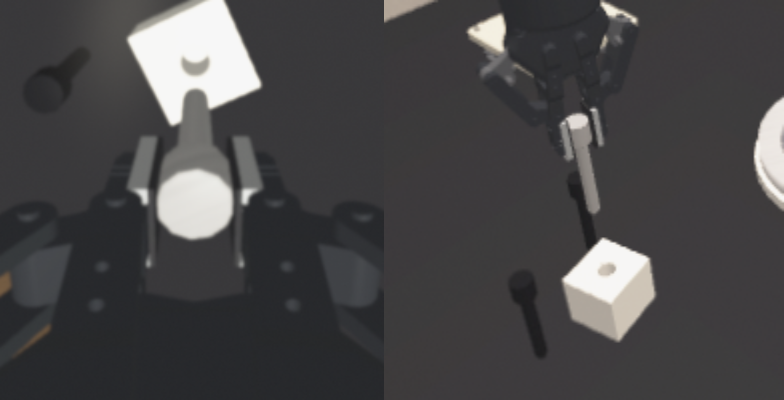

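Pin is held by its head, centred and upright. Carry it to a look-point beside the guide.

Call:
send_rows --motion "1 -0.6 2 0 0; 1 -1.5 6 0 0; 1 -2.4 10 0 0; 1 -3.3 14 0 0; 1 -4 17 0 0"

```text
clock: 6.05
eef_pos: [0.5697, -0.1281, 0.1829]
tool_rot: [0.118, 0.993, 0.0, -0.002]
ft_force: [-0.1, -0.8, -0.9]
grip_width: 0.0203
grasp_force: 58.8
```

Call:
send_rows --motion "1 -1 4 0 0; 1 -2 8 0 0; 1 -3 12 0 0; 1 -3.5 14 0 0; 1 -3.5 14 0 0"

```text
clock: 6.55
eef_pos: [0.6371, 0.0007, 0.1822]
tool_rot: [0.116, 0.993, 0.0, -0.002]
ft_force: [-0.6, -0.7, -0.8]
grip_width: 0.0201
grasp_force: 58.9
```

Run:
```python
from h import *
np.set_printoptions(precision=4,suppress=True)
im,M=snap("wrist","w4");o=bot.get_obs();print(o["eef_pos"],o["grip_width"])
T=R.from_quat(o["tool_rot"])
print(proj(M,[o["eef_pos"]+T.apply([0,0,z]) for z in(-.0285,.0665)]))
print(proj(M,[[.6604,.0815,.078],[.559,.048,.064]]))
for t in("guide","hub"): print([(b["rect"],b["conf"]) for b in boxes_of("wrist",t)[:3]])
```

```text
[ 0.6364 -0.0012  0.1825] 0.019983876755820657
[[315.8107 280.3657]
 [317.8862 210.9731]]
[[418.9824 202.5399]
 [354.9535  91.4173]]
[([352.2, 126.2, 256.3, 252.5], 0.81)]
[([352.2, 109.5, 258.2, 219.1], 0.61)]
```

View pics/w4.png

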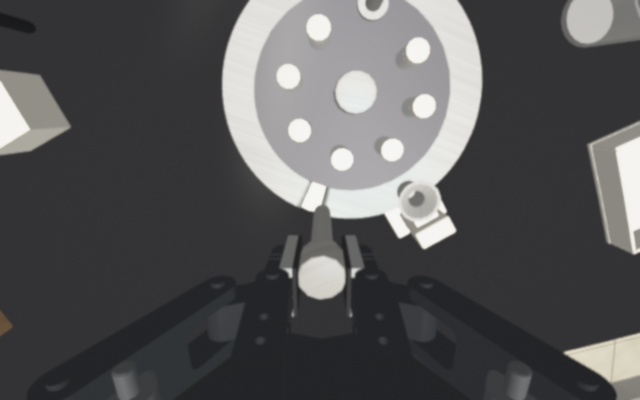

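Guide mouth shows at (420,202), 1–2 px from prediction; pin tip at (321,209) is about 2 mm to +y of the nominal. Moving above the mouth.

Call:
send_rows --motion "1 -0.1 2 0 0; 1 -0.2 5 0 0; 1 -0.4 7.5 0 0; 1 -0.4 8.4 1 0; 1 -0.4 8.4 2 0"

```text
clock: 7.2
eef_pos: [0.661, 0.0787, 0.1644]
tool_rot: [0.118, 0.993, -0.0, 0.0]
ft_force: [-0.2, -0.4, -1.5]
grip_width: 0.0203
grasp_force: 58.9
```

Run:
```python
from h import *
np.set_printoptions(precision=4,suppress=True)
im,M=snap("wrist","w5");o=bot.get_obs();print(o["eef_pos"],o["ft_force"])
vision.camera("scene");s=vision.camera("scene");Ms=model("scene")
g=proj(Ms,[.6604,.0815,.078])[0];print(g)
a=im[120:330,220:420];u,v=g.astype(int);s=s[v-60:v+30,u-45:u+45]
cv2.imwrite("pics/w5c.png",np.hstack([cv2.resize(a,(400,420)),cv2.resize(s,(400,420),interpolation=2)])[:,:,::-1])
```

```text
[0.6594 0.0775 0.1617] [ 0.1188 -0.2288 -2.9349]
[376.6779 204.859 ]
```

View pics/w5c.png

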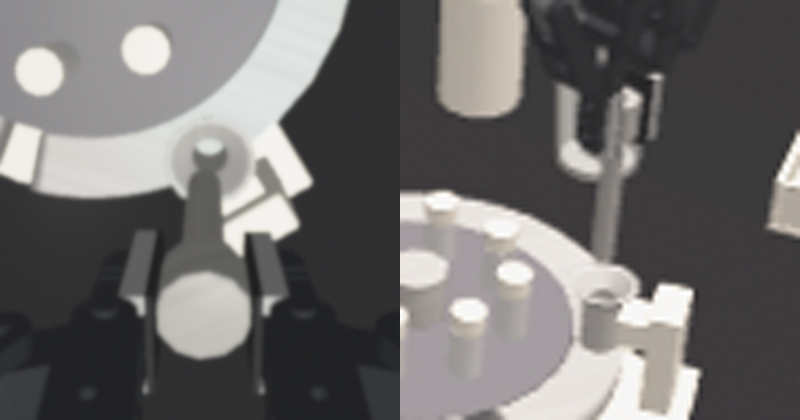

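Run:
```python
from h import *
np.set_printoptions(precision=4,suppress=True)
o=bot.get_obs();M=model("wrist",o);T=R.from_quat(o["tool_rot"])
print(M[0][0],at_z(M,(325,199),.078),[at_z(M,(322,r),o["eef_pos"][2]-.0665) for r in (205,209,213)],proj(M,[o["eef_pos"]+T.apply([0,0.0,.0665])]))
```

```text
[300.5024   0.     321.3549] [0.6561 0.0807 0.078 ] [array([0.6548, 0.0785, 0.0968]), array([0.6578, 0.0778, 0.0968]), array([0.6607, 0.0771, 0.0968])] [[320.7088 211.1953]]
```

Call:
send_rows --motion "1 0.15 0.25 0 0; 1 0.15 0.25 0.8 0; 1 0.15 0.25 1.5 0; 1 0.15 0.25 2.2 0; 1 0.15 0.25 2.5 0"

```text
clock: 7.85
eef_pos: [0.6594, 0.0805, 0.1389]
tool_rot: [0.119, 0.993, -0.0, -0.001]
ft_force: [0.4, -0.2, -1.4]
grip_width: 0.0205
grasp_force: 58.9
```

Call:
send_rows --motion "1 0 0 0.3 0; 1 0 0 0.6 0; 1 0 0 0.9 0; 1 0 0 0.9 0; 1 0 0 0.9 0"

```text
clock: 8.35
eef_pos: [0.6601, 0.0808, 0.1313]
tool_rot: [0.119, 0.993, 0.0, 0.0]
ft_force: [0.1, -0.6, -1.5]
grip_width: 0.0203
grasp_force: 58.9
```

Call:
send_rows --motion "1 0 0 0.4 0; 1 0 0 0.8 0; 1 0 0 1.2 0; 1 0 0 1.6 0; 1 0 0 1.6 0"

```text
clock: 8.85
eef_pos: [0.6595, 0.0807, 0.1142]
tool_rot: [0.119, 0.993, -0.0, -0.001]
ft_force: [-0.5, 0.4, -1.7]
grip_width: 0.02
grasp_force: 58.9
```

Call:
send_rows --motion "1 0 0 0.3 0; 1 0 0 0.5 0; 1 0 0 0.7 0; 1 0 0 0.7 0; 1 0 0 0.7 0"

```text
clock: 9.35
eef_pos: [0.6601, 0.0808, 0.1083]
tool_rot: [0.119, 0.993, 0.0, -0.0]
ft_force: [-0.1, 0.1, -1.4]
grip_width: 0.0201
grasp_force: 58.9
```

Call:
send_rows --motion "1 0 0 0.1 0; 1 0 0 0.2 0; 1 0 0 0.3 0; 1 0 0 0.4 0; 1 0 0 0.4 0"

```text
clock: 9.85
eef_pos: [0.66, 0.0808, 0.1041]
tool_rot: [0.119, 0.993, -0.0, -0.0]
ft_force: [-0.0, 0.2, -0.4]
grip_width: 0.0201
grasp_force: 58.9
```

Call:
send_rows --motion "1 0 0 0.1 0; 1 0 0 0.1 0; 1 0 0 0.2 0; 1 0 0 0.2 0; 1 0 0 0.2 0"

```text
clock: 10.35
eef_pos: [0.6601, 0.0808, 0.1022]
tool_rot: [0.119, 0.993, -0.0, -0.0]
ft_force: [-0.5, -0.4, -1.2]
grip_width: 0.0197
grasp_force: 58.9
```

Release (opening to about 50 mm), then lift.

Call:
send_rows --motion "0.35 0 0 0 0; 0 0 0 0 0; -0.2 0 0 0 0; -0.3 0 0 0 0; -0.3 0 0 0 0"

```text
clock: 10.85
eef_pos: [0.6602, 0.0808, 0.1024]
tool_rot: [0.119, 0.993, 0.0, 0.0]
ft_force: [0.1, 0.1, 0.9]
grip_width: 0.0555
grasp_force: 0.0
```

Call:
send_rows --motion "-0.3 0 0 -1 0; -0.3 0 0 -3 0; -0.3 0 0 -5 0; -0.3 0 0 -7 0; -0.3 0 0 -9 0"

```text
clock: 11.35
eef_pos: [0.6602, 0.0808, 0.1941]
tool_rot: [0.119, 0.993, 0.0, 0.0]
ft_force: [0.5, -0.3, -0.6]
grip_width: 0.0555
grasp_force: 0.0
```

Run:
```python
from h import *
np.set_printoptions(precision=4,suppress=True)
im,M=snap("wrist","w6");o=bot.get_obs();print(o["eef_pos"],o["ft_force"],o["joint_pos"])
print(proj(M,[[.66,.0815,.129]]),[b["rect"] for b in boxes_of("wrist","pin")])
vision.camera("scene");s=vision.camera("scene");t=vision.camera("top")
a=s[100:260,260:460];b=t[140:250,270:360]
cv2.imwrite("pics/w6c.png",np.hstack([cv2.resize(a,(450,360),interpolation=2),cv2.resize(im[100:340,200:440],(340,360))])[:,:,::-1])
```

```text
[0.662  0.081  0.1984] [-0.2047 -0.0875  3.6114] [0.1218 0.5918 0.4515 1.4229 0.     0.3596]
[[321.5809 211.2663]] [[320.7, 206.6, 29.4, 43.4]]
```

View pics/w6c.png

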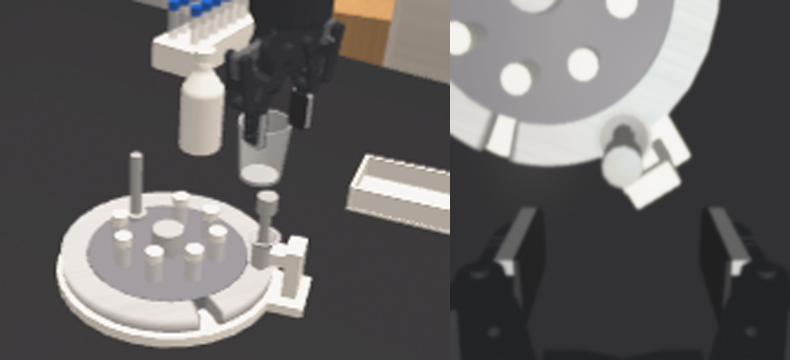

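The pin stands in the guide with its head at the riding height. Now measure post and notch from this view and plan the push.

Run:
```python
from h import *
np.set_printoptions(precision=4,suppress=True)
o=bot.get_obs();M=model("wrist",o);T=R.from_quat(o["tool_rot"])
hub=np.array([.559,.048]);deg=lambda v:np.degrees(np.arctan2(v[1],v[0]))
im=cv2.imread("pics/w6.png")
# notch crop (500,137)/340*240 scale
n=at_z(M,(200+(500-450)*240/340,100+137*240/360),.034)[:2];print("notch",n,np.hypot(*(n-hub)),deg(n-hub))
g=np.array([.660,.081]);print("guide",deg(g-hub),np.hypot(*(g-hub)))
# post: shaft top in top0
Mt=model("top");p=at_z(Mt,(299.6,222.2),.119)[:2];ps=at_z(model("scene"),(140+416/2.3,120+113/2.3),.119)[:2]
print(p,ps,deg(p-hub),deg(ps-hub))
a=np.radians(deg((p+ps)/2-hub));r=np.array([np.cos(a),np.sin(a)]);t=np.array([np.sin(a),-np.cos(a)])
q=hub+.076*r+.036*t
print("post ang",np.degrees(a),"target",q,shift([*q,.18]),"tool x ang",deg(T.apply([1,0,0])))
```

```text
notch [ 0.6469 -0.0068] 0.1035867886333574 -31.967390987200652
guide 18.093906544063163 0.10625441167311593
[0.4889 0.0748] [0.4937 0.0792] 159.09498637899358 154.4725058591468
post ang 156.82629842799705 target [0.5033 0.111 ] [15.92 -0.75  1.18] tool x ang 166.37422497138223
```

Call:
send_rows --motion "1 4 -0.2 0 0.05; 1 8 -0.4 0 0.1; 1 12 -0.6 0 0.15; 1 15.9 -0.7 0 0.15; 1 15.9 -0.7 0 0.15"

```text
clock: 12.1
eef_pos: [0.4969, 0.1114, 0.19]
tool_rot: [0.192, 0.981, -0.002, -0.004]
ft_force: [0.4, 0.1, 0.2]
grip_width: 0.0003
grasp_force: 0.0
```

Run:
```python
from h import *
np.set_printoptions(precision=4,suppress=True)
im,M=snap("wrist","w7");o=bot.get_obs();print(o["eef_pos"],o["grip_width"])
T=R.from_quat(o["tool_rot"]);v=T.apply([1,0,0]);print(np.degrees(np.arctan2(v[1],v[0])))
print("post,hub pred",proj(M,[[.4905,.0765,.119],[.559,.048,.064]]))
cv2.imwrite("pics/w7.png",im[:,:,::-1])
```

```text
[0.5005 0.1114 0.1909] -1.882177603714427e-05
157.87542341869548
post,hub pred [[274.6302 219.187 ]
 [285.6256 271.7369]]
```

View pics/w7.png

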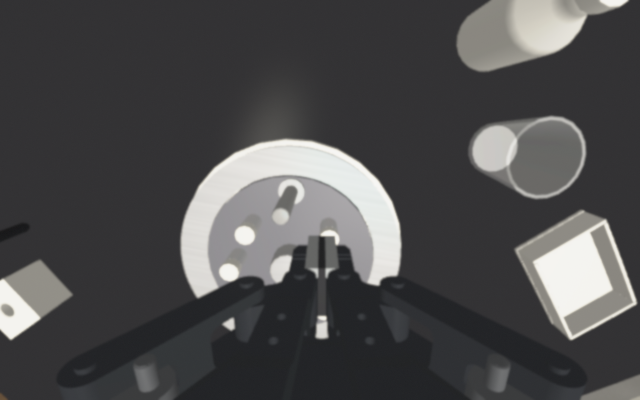

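Post top shows at (281,216), i.e. post near 155°, about 10 mm clear of the closed fingers. Descend and approach.

Call:
send_rows --motion "1 0 0 3 0; 1 0 0 6 0; 1 0 0 9 0; 1 0 0 10.2 0; 1 0 0 10.2 0"

```text
clock: 12.65
eef_pos: [0.5029, 0.1109, 0.088]
tool_rot: [0.193, 0.981, -0.001, -0.002]
ft_force: [0.4, -0.1, 0.5]
grip_width: 0.0002
grasp_force: 0.0
```

Call:
send_rows --motion "1 0 -0.2 0 0; 1 0 -0.4 0 0; 1 0 -0.6 0 0; 1 0 -0.8 0 0; 1 0 -0.8 0 0"

```text
clock: 13.15
eef_pos: [0.5011, 0.1038, 0.091]
tool_rot: [0.193, 0.981, 0.0, 0.001]
ft_force: [0.2, 0.3, 0.0]
grip_width: -0.0005
grasp_force: 0.0
```

Call:
send_rows --motion "1 0.1 -0.31 0 -0.04; 1 0.19 -0.62 0 -0.08; 1 0.27 -0.93 0 -0.12; 1 0.33 -1.25 0 -0.16; 1 0.38 -1.56 0 -0.2"

```text
clock: 13.65
eef_pos: [0.4918, 0.0922, 0.0907]
tool_rot: [0.093, 0.996, 0.001, 0.0]
ft_force: [-0.3, 4.1, -0.8]
grip_width: -0.0002
grasp_force: 1.8
```

```bash
cat > chk.py <<'E'
from h import *
np.set_printoptions(precision=4,suppress=True)
im=vision.camera("top");cv2.imwrite("pics/tnow.png",im[:,:,::-1])
o=bot.get_obs();T=R.from_quat(o["tool_rot"]);v=T.apply([1,0,0])
h=T.inv().apply([.559-o["eef_pos"][0],.048-o["eef_pos"][1],0])
print(o["clock"],o["eef_pos"],o["ft_force"],"tool f",T.inv().apply(o["ft_force"]),"xang",np.degrees(np.arctan2(v[1],v[0])),"hub in tool",h[:2])
# notch angle: darkest/brightest profile along ring r=.106
a=np.radians(np.arange(-60,45,1.));M=model("top");prof=0
for r in(.098,.103,.108,.113,.117):
    uv=proj(M,np.c_[.559+r*np.cos(a),.048+r*np.sin(a),np.full(a.size,.034)]).astype(np.float32)
    prof=prof+cv2.remap(cv2.cvtColor(im,cv2.COLOR_RGB2GRAY),uv[:,:1],uv[:,1:],1)[:,0].astype(float)/5
print(prof.round().astype(int).tolist())
E
python3 chk.py
```

```text
13.7 [0.4914 0.0916 0.0907] [ 0.6181  2.5363 -0.4536] tool f [-0.1416  2.6058  0.4584] xang 169.41466455400578 hub in tool [-0.0744 -0.0304]
[246, 246, 246, 246, 246, 246, 247, 247, 247, 247, 247, 247, 247, 247, 248, 247, 247, 248, 248, 248, 248, 248, 248, 248, 248, 247, 242, 228, 226, 243, 253, 254, 254, 254, 254, 254, 254, 250, 213, 173, 202, 233, 245, 247, 248, 247, 247, 247, 247, 247, 247, 247, 247, 246, 246, 246, 246, 246, 247, 247, 247, 247, 246, 246, 246, 246, 246, 246, 246, 243, 236, 223, 210, 213, 209, 208, 202, 192, 184, 177, 168, 168, 187, 207, 215, 220, 227, 238, 244, 245, 246, 247, 246, 246, 246, 247, 247, 247, 248, 248, 248, 248, 248, 248, 248]
```

Call:
send_rows --motion "1 0.1 -0.31 0 -0.04; 1 0.19 -0.62 0 -0.08; 1 0.27 -0.93 0 -0.12; 1 0.33 -1.25 0 -0.16; 1 0.38 -1.56 0 -0.2"

```text
clock: 14.2
eef_pos: [0.4843, 0.0775, 0.0906]
tool_rot: [-0.007, 1.0, 0.001, -0.0]
ft_force: [-1.6, 3.1, 1.1]
grip_width: -0.0
grasp_force: 1.9
```

Call:
send_rows --motion "1 0.1 -0.31 0 -0.04; 1 0.19 -0.62 0 -0.08; 1 0.27 -0.93 0 -0.12; 1 0.33 -1.25 0 -0.16; 1 0.38 -1.56 0 -0.2"

```text
clock: 14.7
eef_pos: [0.4802, 0.0616, 0.0905]
tool_rot: [-0.107, 0.994, 0.001, -0.001]
ft_force: [-2.5, 2.9, 2.4]
grip_width: 0.0001
grasp_force: 1.9
```

```bash
python3 chk.py
```

```text
14.75 [0.4802 0.061  0.0904] [-3.1697  1.4493  0.994 ] tool f [ 2.79    2.0918 -0.9878] xang -167.71587321151821 hub in tool [-0.0742 -0.0294]
[248, 247, 248, 248, 248, 248, 248, 248, 248, 247, 247, 246, 246, 246, 247, 247, 246, 246, 246, 246, 246, 247, 247, 247, 247, 247, 247, 247, 247, 247, 247, 247, 247, 247, 248, 247, 247, 248, 248, 248, 248, 248, 248, 248, 248, 248, 248, 248, 248, 248, 241, 228, 225, 241, 252, 254, 254, 254, 254, 254, 254, 250, 236, 206, 202, 235, 247, 248, 247, 245, 236, 224, 210, 212, 208, 209, 203, 193, 185, 177, 169, 168, 187, 207, 215, 220, 228, 238, 244, 246, 247, 247, 247, 247, 247, 246, 246, 247, 247, 247, 247, 247, 247, 247, 248]
```

Call:
send_rows --motion "1 0.1 -0.31 0 -0.04; 1 0.19 -0.62 0 -0.08; 1 0.27 -0.93 0 -0.12; 1 0.33 -1.25 0 -0.16; 1 0.38 -1.56 0 -0.2"

```text
clock: 15.25
eef_pos: [0.4795, 0.0452, 0.0903]
tool_rot: [-0.205, 0.979, 0.001, -0.001]
ft_force: [-3.4, 2.9, 2.1]
grip_width: -0.0003
grasp_force: 1.9
```

```bash
python3 chk.py
```

```text
15.3 [0.4798 0.0446 0.0903] [-2.9196  1.885   0.0279] tool f [ 1.9158  2.8995 -0.0221] xang -156.30244998603501 hub in tool [-0.0739 -0.0288]
[248, 248, 248, 248, 248, 249, 248, 248, 248, 248, 248, 248, 248, 248, 248, 248, 248, 248, 248, 248, 248, 248, 247, 247, 247, 247, 246, 246, 246, 246, 246, 246, 246, 246, 246, 247, 247, 247, 247, 247, 247, 246, 247, 247, 247, 247, 247, 248, 248, 248, 248, 248, 248, 248, 248, 248, 248, 248, 248, 249, 249, 247, 245, 228, 222, 240, 252, 254, 254, 252, 242, 226, 212, 213, 209, 209, 203, 192, 185, 177, 169, 168, 187, 207, 216, 220, 228, 238, 244, 246, 247, 247, 247, 247, 247, 246, 246, 247, 247, 247, 246, 246, 246, 246, 246]
```

Call:
send_rows --motion "1 0.06 -0.19 0 -0.025; 1 0.12 -0.38 0 -0.05"

```text
clock: 15.5
eef_pos: [0.4804, 0.0409, 0.0901]
tool_rot: [-0.23, 0.973, 0.0, -0.001]
ft_force: [-3.1, 2.0, 0.4]
grip_width: -0.0003
grasp_force: 1.6
```

Call:
send_rows --motion "1 0.06 -0.19 0 -0.025"

```text
clock: 15.6
eef_pos: [0.4811, 0.0386, 0.0901]
tool_rot: [-0.242, 0.97, -0.0, -0.0]
ft_force: [-3.0, 1.6, 0.0]
grip_width: 0.0001
grasp_force: 1.4
```

Call:
send_rows --motion "1 0.06 -0.19 0 -0.025"

```text
clock: 15.7
eef_pos: [0.4816, 0.0366, 0.0901]
tool_rot: [-0.254, 0.967, -0.0, -0.0]
ft_force: [-2.8, 1.7, -0.0]
grip_width: 0.0003
grasp_force: 1.4
```

Call:
send_rows --motion "1 0.06 -0.19 0 -0.025"

```text
clock: 15.8
eef_pos: [0.4824, 0.0345, 0.0902]
tool_rot: [-0.266, 0.964, -0.0, -0.0]
ft_force: [-1.7, 1.7, -0.9]
grip_width: 0.0001
grasp_force: 1.1
```

```bash
cat > pin.py <<'E'
from h import *
im=vision.camera("scene");cv2.imwrite("pics/s_now.png",im[:,:,::-1])
M=model("scene")
for z in(.129,.109): print(z,proj(M,[.66,.081,z]))
print([(np.round(b["rect"],1).tolist(),round(b["conf"],2)) for b in boxes_of("scene","pin")[:5]],bot.get_obs()["ft_force"])
E
python3 pin.py
```

```text
0.129 [[378.45807074 187.05129352]]
0.109 [[377.64477405 194.19036031]]
[([171.6, 292.7, 20.4, 41.4], 0.68), ([377.3, 199.1, 11.8, 20.3], 0.65), ([199.4, 242.1, 15.0, 33.6], 0.54)] [-0.57205956  0.51930507 -0.38876953]
```

Call:
send_rows --motion "1 0.06 -0.19 0 -0.025"

```text
clock: 16.0
eef_pos: [0.4832, 0.033, 0.0904]
tool_rot: [-0.278, 0.961, 0.0, 0.0]
ft_force: [-2.2, 1.3, -0.7]
grip_width: -0.0001
grasp_force: 1.1
```

```bash
python3 pin.py; python3 chk.py
```

```text
0.129 [[378.45807074 187.05129352]]
0.109 [[377.64477405 194.19036031]]
[([199.8, 242.8, 15.3, 34.6], 0.77), ([172.4, 294.2, 16.3, 36.9], 0.62), ([376.8, 197.9, 8.8, 17.1], 0.43)] [-0.63227714  0.86495019 -1.42426537]
16.15 [0.4833 0.0327 0.0905] [-0.9841  0.7881 -0.302 ] tool f [0.4129 1.1915 0.3009] xang -147.79409289428645 hub in tool [-0.0722 -0.0274]
[249, 249, 248, 249, 249, 249, 249, 249, 249, 248, 248, 249, 248, 248, 249, 249, 249, 249, 248, 248, 248, 248, 248, 248, 248, 248, 248, 248, 248, 248, 247, 247, 247, 246, 246, 246, 246, 246, 246, 246, 246, 246, 246, 246, 246, 246, 246, 246, 247, 247, 247, 247, 247, 247, 247, 247, 247, 247, 248, 248, 248, 248, 248, 248, 248, 249, 249, 249, 248, 245, 239, 228, 220, 211, 206, 200, 211, 211, 209, 213, 217, 217, 217, 214, 211, 211, 219, 233, 244, 247, 248, 248, 248, 248, 248, 247, 247, 247, 247, 247, 247, 247, 247, 247, 247]
```

Run:
```python
from h import *
s=cv2.imread("pics/s_now.png",0); a=cv2.resize(cv2.imread("pics/w6c.png",0)[:, :450],(200,160),interpolation=cv2.INTER_AREA)
print("rows 178..222, then:",a[78:122,116:120].mean(1).astype(int).tolist())
print("now :",s[178:222,376:380].mean(1).astype(int).tolist())
```

```text
rows 178..222, then: [218, 218, 212, 168, 121, 72, 109, 208, 222, 220, 211, 161, 128, 126, 126, 127, 127, 126, 122, 125, 126, 124, 127, 136, 135, 137, 137, 138, 138, 144, 178, 153, 131, 144, 150, 146, 147, 147, 148, 150, 160, 194, 225, 229]
now : [218, 218, 215, 166, 123, 66, 59, 59, 59, 59, 59, 58, 59, 85, 217, 220, 220, 219, 206, 125, 130, 130, 131, 131, 131, 135, 142, 144, 143, 140, 181, 152, 128, 144, 150, 145, 146, 147, 149, 149, 147, 141, 136, 143]
```

The pin head's top dropped 7 px (about 20 mm), so the pin is home. Back off and lift.

Call:
send_rows --motion "1 0 0.3 0 0; 1 0 0.8 0 0; 1 0 1.3 0 0; 1 0 1.6 0 0; 1 0 1.6 0 0"

```text
clock: 16.65
eef_pos: [0.474, 0.0469, 0.0904]
tool_rot: [-0.278, 0.961, -0.0, 0.0]
ft_force: [-0.2, -0.9, -0.3]
grip_width: 0.0
grasp_force: 0.0
```

Call:
send_rows --motion "1 0 0 -2 0; 1 0 0 -5 0; 1 0 0 -9 0; 1 0 0 -12 0; 1 0 0 -12 0"

```text
clock: 17.15
eef_pos: [0.4773, 0.0467, 0.2151]
tool_rot: [-0.277, 0.961, -0.001, 0.005]
ft_force: [0.4, 0.3, -0.0]
grip_width: -0.0002
grasp_force: 0.0
```

Run:
```python
from h import *
s=cv2.cvtColor(vision.camera("scene"),cv2.COLOR_RGB2GRAY)
print(s[178:222,376:380].mean(1).astype(int).tolist(),bot.get_obs()["eef_pos"])
d=cv2.cvtColor(vision.camera("top"),cv2.COLOR_RGB2GRAY).astype(int)-cv2.imread("pics/top0.png",0)
print([int(abs(x).max()) for x in(d[120:180,180:232],d[190:225,195:240],d[232:265,190:232])])
print(workorder.job_done())
```

```text
[218, 218, 216, 167, 123, 66, 59, 59, 59, 60, 59, 59, 64, 120, 220, 220, 220, 217, 168, 131, 132, 132, 131, 132, 134, 137, 143, 143, 143, 141, 182, 153, 128, 144, 150, 146, 147, 148, 149, 150, 148, 141, 136, 147] [0.47600467 0.04661688 0.21268401]
[18, 18, 18]
the job is handed in; nothing more can be done
None
```

The job is handed in at about 17 s: the steel pin dropped about 20 mm home in the notch, so the carousel should be locked; push force readings stayed under 6 N, the bottle, beaker and tray show no movement in the top picture, and the arm is clear (the judge returned no verdict).

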